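# Lay out the bench for polishing a pen barrel

### The arm

A 6-joint arm with a two-finger parallel gripper is mounted at the origin on the work surface. World frame = base frame: x ahead of the robot, y to its left, z up, the work surface at z = 0. Lengths are in m, angles in rad, forces in N, time in s.
With the tool pointing down it reaches from about 0.3 to 0.775 m from the base axis. Payload 14.6 kg.
Tool frame: the origin (TCP) lies midway between the tips of the shut fingers; the grasp point (between the pads) lies 19 mm behind it (ctrl.hold_point_z is the distance from the TCP to the grasp point, in m); z points along the fingers, x is the direction in which the jaws open and shut, and the axes are right-handed (so a half turn about z gives the same grasp; the last joint's range is limited). The gripper opens to 94 mm and grips with 3 to 60 N. Pads are 16 mm wide; open, the fingers measure 119 mm over their backs; the gripper's body (75 mm by 177 mm) begins 78 mm behind the grasp point.
Start: joints at [1.278, 0.3, 1.521, -0, 1.321, -0.067], TCP at [0.123, 0.536, 0.205] pointing down, gripper open.
Joint ranges: [-3.03, 3.03], [-0.79, 2.21], [0.23, 2.52], [-1.04, 4.18], [0, 3.07], [-2.55, 2.55]. Speed limits (rad/s): [2.22, 2.22, 2.57, 3.14, 3.14, 3.14].

### API

Orientations are given as [roll, pitch, yaw] about the fixed x, y, z axes, in that order (R = Rz(yaw) Ry(pitch) Rx(roll)).
In Python, from station import ctrl, viewer, ticket, nets gives the robot as it stands.
- The arm moves only by the tool carry_out, never from a script. Its argument "commands" is one flat list of numbers, 7 for each row, row after row: the closure, from -1 (fully open) to 1 (shut), so that 0 is half open, then the shift along the world's x, y, z in cm, then the turn, a rotation vector about the world's x, y, z in rad. In form: [gripper, tx, ty, tz, ax, ay, az, gripper, tx, ty, tz, ax, ay, az, ...]. A call has 1 to 12 rows; each row is the pose to reach, as a shift and turn from the pose measured when the call began; what a row does not reach only later rows make up. A row lasts 1/12 s, in which the tool goes at most 41.7 mm and 7.16 degrees, less where a joint would pass 70% of its speed; a pose out of reach is approached as far as the arm can. A call with a gripper value outside its range is refused whole. The fingers move at their own pace and stop on an object; "force" is the grip in N (left out, the last holds). Time passes only in rows, so rows that repeat a pose let the fingers close. It gives the time, the measured TCP pose, the force and the opening at its end, in the units of the state.
- ctrl.get_obs(): the state, without advancing time (a new reading comes with each control period).
- viewer.camera(name): name is "scene" or "top" or "wrist"; returns (picture, depth): 480x640x3 uint8, blue, green, red; 480x640 float32, m along the optical axis (not along the pixel's ray), 0 where there is no reading.
- viewer.camera_info(name): a dict with "fx", "fy", "cx", "cy" (pixels), "R" (3x3) and "t" (3): a world point X has camera coordinates R X + t. Camera axes: x right, y down, z forward; pixel columns grow to the right and rows downward; lengths in m; the calibration is good to about 2 mm. A picture is of the moment at which its call begins: read the wrist's pose just before it. camera_info takes no time and is no camera call; for the wrist camera it gives the pose at the moment of the call.
- ticket.hand_in(): hands the job in, once; it reports no verdict.
Trained networks look in the newest picture that a camera, given by its name, has taken for a name from the list of things; names that differ only in an ending like _2 or _b are one class to them, and where a whole thing is asked for, a point or a joint stands for the part that bears it (a point fixed in the world has none). Each returns a list of dicts, best first, with "confidence" (0 to 1); they miss things now and then, are a little off and sometimes report something else, mostly with a low value. They report only what shows in the picture. A call takes as long as a camera call. They do not tell look-alikes from the thing itself.
- nets.silhouettes(camera, thing): "region" (480x640 bool, what is visible of it) and "extent" ([left, top, right, bottom] in pixels, round what is visible of it).
The state is a dict: "time_s": time; "qpos": joint angles; "joint_vel": joint speeds; "tau": joint torques, N m; "ee_pos": TCP position; "eef_rot": TCP orientation; "force": force on the tool from outside, world axes, zero at the start; "moment": the same for the moment, N m; "grip_width": finger opening in m.
Only numpy, scipy, OpenCV 4.12 (cv2) and the standard library are available. Lean on these libraries where they do the work, as an engineer would, in place of code of your own. Each camera call takes 0.05 s, during which the arm holds its last target. There are 200 camera calls.

### The job

Lay the bench out for polishing: set the aluminium cradle midway between the wheel stand and the steel doming block, in line with both and with its length pointing from one to the other, and lay the pen barrel in the cradle's two notches, centred end to end. Put the flat tin straight in front of the doming block, and the polishing bar straight in front of the wheel stand and parallel to its front, each centred on the front face (the one towards the robot) with a gap of 2 cm. Leave the pin vise, the jar and the loupe as they are.

Things in the scene. Friction and masses are not known exactly. Their poses are not given: they have to be found in the camera images.
- stand: Wheel stand, fixed: pale wooden block 90 (x) by 130 (y) by 30 mm high with twelve small brass and dark wheels on thin stems, 70 mm high in all. Origin: centre of its underside. Its -x face is the front, towards the robot. The doming block stands on its y line, left or right, 333 to 345 mm away between centres, both turned alike by up to 9 degrees.
- doming: Steel doming block, fixed to the bench: a 60 mm bright steel cube with round dark dimples. Origin: centre of its underside. Its own -x is the front face, towards the robot.
- cradle: Loose aluminium cradle, 0.2 kg: plate 90 (x) by 44 (y) by 12 mm thick, at each end a cheek 20 mm long, 44 wide, 40 high, with a 90 degree V notch in its top (24 mm wide, 12 deep) so that a barrel lies along x. The plate is open for 50 mm between the cheeks: grip it there across y (44 mm). Origin: centre of the underside. Both ends are alike.
- barrel: Loose brass pen barrel, 0.06 kg: eight-sided bar 96 mm long (its x), 16 mm across flats, lying on the bench. Origin: at its very centre (8 mm above the bench at the start). Seated in the cradle its centre is 39 mm above the cradle's underside.
- tin: Loose flat round tin with a lid, grey metal, 56 mm in diameter, 24 mm high, 0.1 kg. Origin: centre of its underside.
- bar: Loose polishing bar, dull red-brown compound: 80 (x) by 30 (y) by 22 mm high, 0.12 kg. Origin: centre of its underside.
- pinvise: Bystander, loose: pin vise lying on the bench, black handle 18 mm thick with a steel cross bar 50 mm long and a steel nose, 85 mm long along its x, 18 mm high. Origin: on the bench, 35 mm from the tip of the nose and 50 mm from the handle's end.
- jar: Bystander, loose: small amber jar with a black cap, 38 mm in diameter, 60 mm high, upright. Origin: centre of its underside.
- loupe: Bystander, loose: black ring-shaped loupe, 44 mm outside, 28 mm inside, 20 mm high, lying flat. Origin: centre of its underside.
Not all that is in view belongs to the job. What is shaped like the cradle but yellow is not meant.

How it is judged:
At the end, for the whole second after the job is handed in: Cradle flat midway in line (14 mm; at most 184 mm from either centre) and along that line (0.2 rad); barrel seated in both notches, centred within 15 mm; tin and bar flat, 2 cm before their block and centred (14 mm each way), bar parallel (0.2 rad); all released and at rest (x of cradle in the frame of stand between -0.014 and 0.014 m and horizontal distance between cradle and stand below 0.184 m and horizontal distance between cradle and doming below 0.184 m and angle between the x axis of each of cradle, bar and the y axis of stand, either way round below 0.2 rad and angle between each of cradle, tin, bar's own z axis and vertical below 0.06 rad and height (world z) of each of cradle, tin, bar below 0.005 m and x of barrel in the frame of cradle between -0.015 and 0.015 m and y of barrel in the frame of cradle between -0.005 and 0.005 m and z of barrel in the frame of cradle between 0.036 and 0.043 m and angle between the x axis of barrel and the x axis of cradle, either way round below 0.1 rad and x of tin in the frame of doming between -0.092 and -0.064 m and y of tin in the frame of doming between -0.014 and 0.014 m and x of bar in the frame of stand between -0.094 and -0.066 m and y of bar in the frame of stand between -0.014 and 0.014 m and linear speed of each of cradle, barrel, tin, bar below 0.02 m/s); the robot touches nothing.
It fails at once if the pin vise is shoved more than 30 mm (distance of pinvise from where it was at the start of the episode above 0.03 m).
It fails at once if the jar is shoved more than 30 mm or tipped (distance of jar from where it was at the start of the episode above 0.03 m or angle between jar's own z axis and vertical above 0.5 rad).
It fails at once if the loupe is shoved more than 30 mm (distance of loupe from where it was at the start of the episode above 0.03 m).
It also fails if it takes over 112 s, if anything falls off the work surface, if the arm or the gripper's body presses on something with over 40 N, if the wrist force passes 120 N, or if a joint passes its speed limit or range.

## Working session

There is one attempt and no reset: what is moved stays moved. The work goes in short steps, Python scripts to look and compute and a tool call to move; the robot and the scene stay as the last step left them, time stands still between calls to the robot, and variables do not carry over. Pictures are saved under pics/ and viewed, about 12 in all and at most 16, crops included, and the job is handed in when it is done.

Besides the shell and the picture viewer there is one more tool, called after "Call:" as name(argument=value, ...) on one line, values as JSON. carry_out: Moves the arm, as the interface text tells. Its arguments: {"type":"object","properties":{"commands":{"type":"array","items":{"type":"number"}},"force":{"type":"number"}},"required":["commands"]}

```bash
mkdir -p pics; ls; python3 - <<'E'
from station import ctrl, viewer
import cv2
print(ctrl.get_obs(), ctrl.hold_point_z)
for n in("top","scene"):
    p,d=viewer.camera(n); cv2.imwrite(f"pics/{n}0.png",p); i=viewer.camera_info(n); print(n,i)
E
```

```text
pics
{'time_s': 0.0, 'qpos': array([ 1.27840318e+00,  3.00511777e-01,  1.52159748e+00, -1.26023360e-05,
        1.32070923e+00, -6.65607260e-02]), 'joint_vel': array([ 0.00130163,  0.00089282, -0.00033262, -0.00105056, -0.00064796,
       -0.00182275]), 'tau': array([ 9.79449615e-04, -5.31799829e+01, -3.52746570e+01,  7.09049148e-02,
        2.43029022e-02, -6.33859395e-05]), 'ee_pos': array([0.12306079, 0.53577545, 0.20485709]), 'eef_rot': array([-3.14152330e+00,  1.22393037e-03,  1.34496707e+00]), 'force': array([-0.53856738,  0.22808118,  0.64629387]), 'moment': array([0.06535967, 0.02473363, 0.02722529]), 'grip_width': 0.09383583199794515} 0.0188
top {'fx': 526.5436772532904, 'fy': 526.5436772532904, 'cx': 314.1784288147247, 'cy': 242.2506736601384, 'R': array([[ 0.01894487, -0.99938764,  0.02941828],
       [-0.98172313, -0.02416682, -0.18877413],
       [ 0.18936947, -0.02530431, -0.9815798 ]]), 't': array([-0.02928561,  0.47327892,  1.03577658])}
scene {'fx': 565.7455421950114, 'fy': 565.7455421950114, 'cx': 323.9903707354207, 'cy': 236.2191758312797, 'R': array([[-0.82465517,  0.5655633 ,  0.0090553 ],
       [ 0.48127842,  0.70998941, -0.51408765],
       [-0.29717828, -0.41958692, -0.85768986]]), 't': array([ 0.37861014, -0.19035387,  1.38638664])}
```

View pics/top0.png

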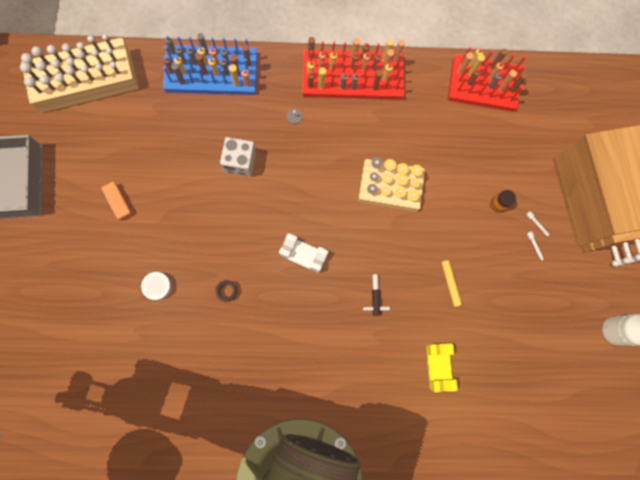

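View pics/scene0.png

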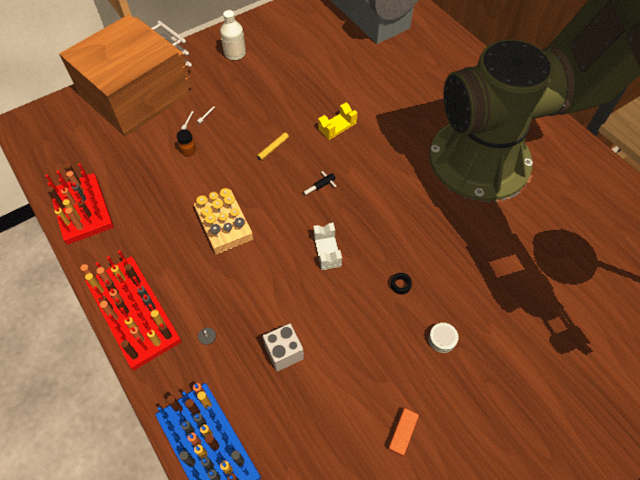

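Top view: aluminium cradle (304,253), with the yellow look-alike at (441,368). Wheel stand (393,183), with other racks at (80,70), (210,65), (353,70) and (487,80). Doming block (238,155), barrel (452,283), tin (156,286), with a small grey disc at (294,116). Bar (116,200), pin vise (376,295), jar (505,201), loupe (227,290). Next I measure each one through the networks plus depth.

```bash
cat > h.py <<'E'
from station import ctrl, viewer, nets
import cv2, numpy as np
def world(cam,d,info,mask):
    v,u=np.nonzero(mask&(d>0)); z=d[v,u]
    P=np.c_[(u-info["cx"])/info["fx"]*z,(v-info["cy"])/info["fy"]*z,z]
    return (P-info["t"])@info["R"]
def rect(P):
    (c,s,a)=cv2.minAreaRect((P[:,:2]*1000).astype(np.float32))
    if s[0]<s[1]: s=s[::-1]; a+=90
    return np.round(c,1),np.round(s,1),round((a+90)%180-90,1)
E
python3 - <<'E'
from h import *
ims={}
for cam in("top","scene"):
    p,d=viewer.camera(cam); info=viewer.camera_info(cam)
    for n in "stand doming cradle barrel tin bar pinvise jar loupe".split():
        if cam=="scene" and n in("jar","pinvise","loupe"): continue
        for r in nets.silhouettes(cam,n)[:3]:
            if r["confidence"]<.3: continue
            m=cv2.erode(r["region"].astype(np.uint8),np.ones((2,2)))>0
            P=world(cam,d,info,m); P=P[P[:,2]>.004]
            if len(P)<8: print(n,"few");continue
            zt=np.percentile(P[:,2],95); T=P[P[:,2]>zt-.006]
            print(cam,n,round(r["confidence"],2),r["extent"],"zt %.3f"%zt,"all",*rect(P),"top",*rect(T),T.mean(0).round(3))
p,d=viewer.camera("top")
a=cv2.resize(p[210:310,260:400],(560,400),interpolation=cv2.INTER_CUBIC);cv2.imwrite("pics/c.png",a)
E
```

```text
top stand 0.86 [359.0, 155.8, 423.9, 209.4] zt 0.067 all [ 608.3 -184. ] [131.3  90.1] 81.5 top [ 607.8 -181.5] [108.   73.3] 78.5 [ 0.615 -0.185  0.066]
top stand 0.48 [103.8, 183.2, 132.7, 219.1] zt 0.025 all [558.5 399.6] [78.  28.6] 30.6 top [557.9 399.1] [76.5 28. ] 30.2 [0.557 0.399 0.022]
top doming 0.84 [224.5, 139.9, 254.5, 176.0] zt 0.063 all [655.4 144.6] [59.4 56.3] -8.5 top [655.4 144.3] [58.1 55.5] -8.3 [0.655 0.144 0.06 ]
top cradle 0.92 [428.0, 345.8, 456.0, 393.4] zt 0.041 all [ 227.4 -282.8] [88.6 49.3] 4.4 top [ 227.1 -281.1] [88.2 45.5] 4.4 [ 0.226 -0.28   0.039]
top cradle 0.77 [277.7, 234.7, 326.7, 272.0] zt 0.041 all [453.9   1.9] [88.  44.7] 66.6 top [453.4   1.9] [87.5 43. ] 67.1 [0.452 0.003 0.039]
top barrel 0.94 [443.4, 262.9, 467.4, 308.3] zt 0.018 all [ 398.3 -312.3] [92.4 15.9] 15.3 top [ 398.3 -311.4] [91.8 14. ] 14.6 [ 0.397 -0.311  0.015]
top tin 0.79 [143.9, 269.6, 170.9, 299.1] zt 0.028 all [378.4 301.9] [53.1 52.2] -24.3 top [378.5 302.3] [52.3 51.2] -17.2 [0.379 0.302 0.025]
top bar 0.97 [103.5, 182.2, 133.1, 219.4] zt 0.025 all [557.1 398.5] [78
[... 1291 characters left out ...]
07.5, 421.2, 456.1] zt 0.026 all [561.1 405.2] [77.9 28.9] 31.4 top [561.3 404.8] [77.9 27.9] 31.4 [0.562 0.405 0.022]
scene barrel 0.75 [255.5, 132.3, 287.9, 163.6] zt 0.018 all [ 402.9 -305. ] [92.8 12.8] 13.8 top [ 402.8 -305. ] [92.7 12.8] 13.8 [ 0.403 -0.306  0.015]
scene barrel 0.71 [263.3, 325.3, 303.2, 373.7] zt 0.063 all [659.5 150.1] [59.8 59.8] 81.5 top [659.1 149.5] [59.6 58.7] -7.5 [0.66 0.15 0.06]
scene tin 0.69 [424.5, 324.9, 456.9, 356.0] zt 0.028 all [382.  306.8] [55.6 52.6] 26.1 top [381.2 306. ] [53.  52.1] 20.3 [0.382 0.307 0.025]
scene bar 0.79 [388.6, 408.4, 417.0, 454.0] zt 0.025 all [560.6 404.5] [79.5 30. ] 31.0 top [560.9 404. ] [79.4 28.8] 31.0 [0.562 0.404 0.022]
```

View pics/c.png

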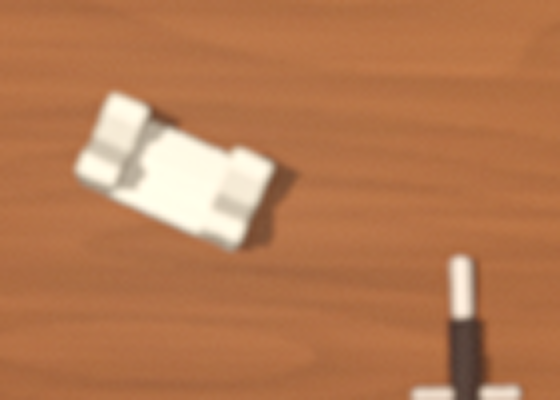

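The white/aluminium cradle at (304,253) is confirmed, since the yellow one is excluded. The two cameras differ by about 5 mm, so I average them. I now move over the cradle, then take a closer wrist look.

Call:
carry_out(commands=[-1,33.3,-53.1,0,0,0,-1.748,-1,33.3,-53.1,0,0,0,-1.748,-1,33.3,-53.1,0,0,0,-1.748,-1,33.3,-53.1,0,0,0,-1.748,-1,33.3,-53.1,0,0,0,-1.748,-1,33.3,-53.1,0,0,0,-1.748,-1,33.3,-53.1,0,0,0,-1.748,-1,33.3,-53.1,0,0,0,-1.748,-1,33.3,-53.1,0,0,0,-1.748,-1,33.3,-53.1,0,0,0,-1.748,-1,33.3,-53.1,0,0,0,-1.748,-1,33.3,-53.1,0,0,0,-1.748], force=30)

```text
time_s: 2.0
ee_pos: [0.3894, 0.1104, 0.2058]
eef_rot: [-3.141, -0.001, -0.161]
force: [1.1, 1.3, 0.0]
grip_width: 0.0942
```

Call:
carry_out(commands=[-1,6.7,-10.5,0,0,0,-0.242,-1,6.7,-10.5,0,0,0,-0.242,-1,6.7,-10.5,0,0,0,-0.242,-1,6.7,-10.5,0,0,0,-0.242,-1,6.7,-10.5,0,0,0,-0.242,-1,6.7,-10.5,0,0,0,-0.242])

```text
time_s: 2.5
ee_pos: [0.4561, 0.0057, 0.2056]
eef_rot: [-3.141, -0.0, -0.403]
force: [-0.3, 0.2, 0.6]
grip_width: 0.0942
```

```bash
cat >> h.py <<'E'
def look(names,save=None,zmin=.004):
    ob=ctrl.get_obs(); info=viewer.camera_info("wrist"); p,d=viewer.camera("wrist")
    print(ob["time_s"],ob["ee_pos"].round(4),ob["eef_rot"].round(3))
    if save: cv2.imwrite("pics/"+save,p)
    for n in names:
        for r in nets.silhouettes("wrist",n)[:2]:
            if r["confidence"]<.3: continue
            m=cv2.erode(r["region"].astype(np.uint8),np.ones((3,3)))>0
            P=world("wrist",d,info,m); P=P[P[:,2]>zmin]
            if len(P)<20: continue
            zt=np.percentile(P[:,2],95); T=P[P[:,2]>zt-.006]
            print(n,round(r["confidence"],2),r["extent"],"zt %.3f"%zt,"all",*rect(P),"top",*rect(T))
E
python3 -c "
from h import *
look(['cradle','stand','doming'],'w1.png')"
```

```text
2.5 [0.4561 0.0057 0.2056] [-3.141 -0.    -0.403]
cradle 0.98 [209.2, 449.8, 285.3, 479.5] zt 0.036 all [ 238.4 -261.8] [95.4 39.4] -22.2 top [ 264.1 -263.6] [20.4 17. ] 4.4
cradle 0.61 [297.0, 168.9, 344.8, 264.2] zt 0.041 all [456.9   3.5] [89.2 42.1] 66.9 top [456.8   3.5] [89.2 42.1] 67.1
stand 0.75 [465.1, 247.3, 585.5, 373.3] zt 0.067 all [ 612.2 -169.7] [104.4  89. ] 81.8 top [ 618.7 -175.8] [99.2 41.8] 38.8
doming 0.8 [437.6, 0.0, 504.6, 22.2] zt 0.054 all [649.6 119.3] [56.4 16.6] -26.3 top [634.4 120.6] [19.8  3.9] -21.9
```

View pics/w1.png

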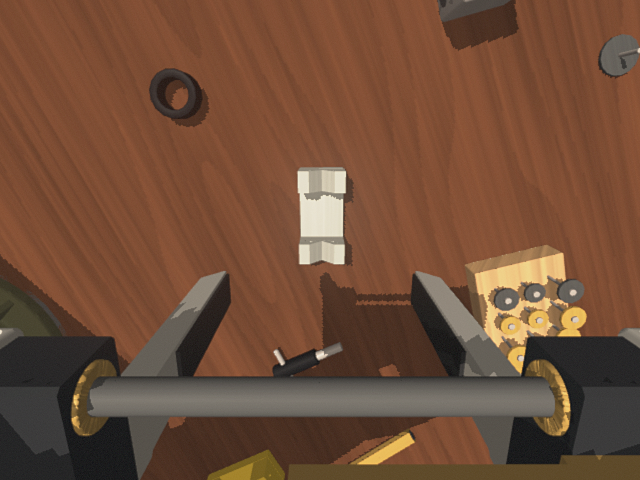

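The wrist view shows the aluminium cradle at (322,215), centred and square between the fingers. The numbers agree at (0.457, 0.0035) and 67°. Descend and grip.

Call:
carry_out(commands=[-1,0.1,-0.2,-4,0,0,0,-1,0.1,-0.2,-8,0,0,0,-1,0.1,-0.2,-12,0,0,0,-1,0.1,-0.2,-15.5,0,0,0,-1,0.1,-0.2,-18,0,0,0,-1,0.1,-0.2,-20.2,0,0,0,-1,0.1,-0.2,-20.2,0,0,0,1,0.1,-0.2,-20.2,0,0,0,1,0.1,-0.2,-20.2,0,0,0,1,0.1,-0.2,-20.2,0,0,0,1,0.1,-0.2,-20.2,0,0,0,1,0.1,-0.2,-20.2,0,0,0])

```text
time_s: 3.7
ee_pos: [0.4573, 0.0045, 0.0045]
eef_rot: [-3.141, -0.002, -0.401]
force: [0.6, 0.2, -0.3]
grip_width: 0.0639
```

Call:
carry_out(commands=[1,0,0,0,0,0,0,1,0,0,0,0,0,0,1,0,0,0,0,0,0,1,0,0,0,0,0,0])

```text
time_s: 4.03
ee_pos: [0.4573, 0.0045, 0.0046]
eef_rot: [-3.141, -0.002, -0.401]
force: [-1.0, 0.0, 2.2]
grip_width: 0.0432
```

Call:
carry_out(commands=[1,0,0,3,0,0,0,1,0,0,7,0,0,0,1,0,0,14,0,0,0,1,4,-0.5,14,0,0,0.064,1,8,-1,14,0,0,0.128,1,12,-1.6,14,0,0,0.192,1,16,-2.1,14,0,0,0.256,1,17.6,-2.2,14,0,0,0.256,1,17.6,-2.2,14,0,0,0.256,1,17.6,-2.2,14,0,0,0.256])

```text
time_s: 4.87
ee_pos: [0.6332, -0.0175, 0.1434]
eef_rot: [-3.141, -0.0, -0.146]
force: [-0.5, 0.1, -1.4]
grip_width: 0.0436
```

```bash
python3 -c "
from h import *
look(['stand','doming','cradle'],'w2.png')"
```

```text
4.8667 [ 0.6332 -0.0175  0.1434] [-3.141 -0.    -0.146]
stand 0.72 [272.2, 326.7, 374.2, 464.8] zt 0.068 all [ 611.6 -182.5] [129.3  89.1] 81.7 top [ 610.3 -187.1] [73.5 52.3] -14.0
stand 0.56 [277.3, 0.0, 371.4, 52.3] zt 0.061 all [656.8 127.1] [58.3 20.7] -8.3 top [656.8 127.2] [58.3 20.5] -8.3
doming 0.76 [276.6, 0.2, 369.8, 52.0] zt 0.061 all [657.  127.1] [59.4 20.7] -8.3 top [657.  127.2] [59.4 20.5] -8.3
cradle 0.72 [264.5, 203.0, 377.2, 375.0] zt 0.179 all [634.4 -12.9] [77.7 43.8] 81.5 top [634.5 -10.9] [73.6 43.4] 81.4
```

View pics/w2.png

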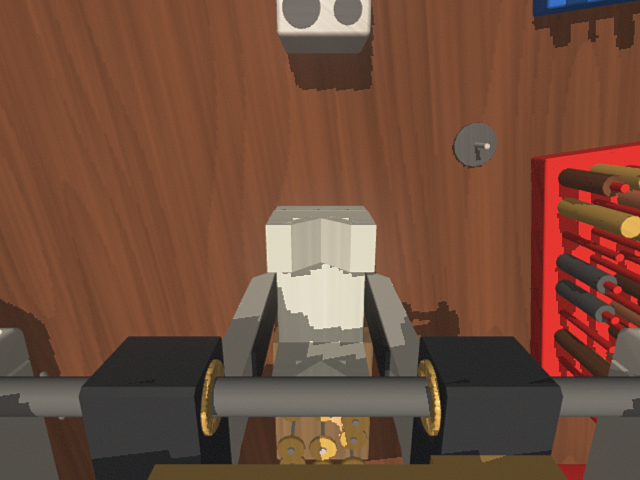

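The wrist view shows the cradle held in line, with the doming block at (323,20) and the stand at (323,440). The midpoint comes out at (0.636, -0.018). I lower with a 2 mm correction and release.

Call:
carry_out(commands=[1,0.2,0,-3.5,0,0,0,1,0.2,0,-7,0,0,0,1,0.2,0,-10,0,0,0,1,0.2,0,-12,0,0,0,1,0.2,0,-13.3,0,0,0,1,0.2,0,-13.85,0,0,0,1,0.2,0,-13.85,0,0,0,-0.3,0.2,0,-13.85,0,0,0,-0.3,0.2,0,-13.85,0,0,0,-0.3,0.2,0,-13.85,0,0,0,-0.3,0.2,0,-13.85,0,0,0])

```text
time_s: 5.98
ee_pos: [0.6351, -0.0174, 0.0076]
eef_rot: [-3.141, -0.004, -0.145]
force: [-0.4, -0.5, -0.4]
grip_width: 0.0609
```

Call:
carry_out(commands=[-1,0,0,4,0,0,0,-1,0,0,8,0,0,0,-1,0,0,12,0,0,0,-1,0,0,16,0,0,-0.125,-1,-3,-3.8,18.5,0,0,-0.25,-1,-6,-7.4,19,0,0,-0.375,-1,-8.5,-10.5,19,0,0,-0.5,-1,-11,-13.6,19,0,0,-0.625,-1,-13.5,-16.7,19,0,0,-0.75,-1,-16,-19.8,19,0,0,-0.875,-1,-18.5,-22.9,19,0,0,-1,-1,-21,-26,19,0,0,-1.1])

```text
time_s: 6.98
ee_pos: [0.4276, -0.2737, 0.1983]
eef_rot: [-3.14, -0.005, -1.252]
force: [0.7, 0.9, 0.5]
grip_width: 0.0942
```

Call:
carry_out(commands=[-1,-2.7,-3.5,0,0,0,-0.066,-1,-2.7,-3.5,0,0,0,-0.066,-1,-2.7,-3.5,0,0,0,-0.066,-1,-2.7,-3.5,0,0,0,-0.066])

```text
time_s: 7.32
ee_pos: [0.4008, -0.3086, 0.1987]
eef_rot: [-3.139, -0.005, -1.317]
force: [0.4, 0.3, 0.4]
grip_width: 0.0939
```

```bash
python3 -c "
from h import *
look(['barrel','cradle'],'w3.png')
import sys
p,d=viewer.camera('top');info=viewer.camera_info('top')
for r in nets.silhouettes('top','cradle'):
    P=world('top',d,info,r['region']);P=P[P[:,2]>.03];print('top cradle',r['confidence'],*rect(P))
"
```

```text
7.3167 [ 0.4008 -0.3086  0.1987] [-3.139 -0.005 -1.317]
barrel 0.77 [318.2, 160.4, 329.1, 259.3] zt 0.017 all [ 402.8 -311.5] [95.1 13.4] 14.3 top [ 402.8 -311.5] [95.1 13.4] 14.3
top cradle 0.74 [632.7 -19.5] [89.6 45.8] 81.6
```

View pics/w3.png

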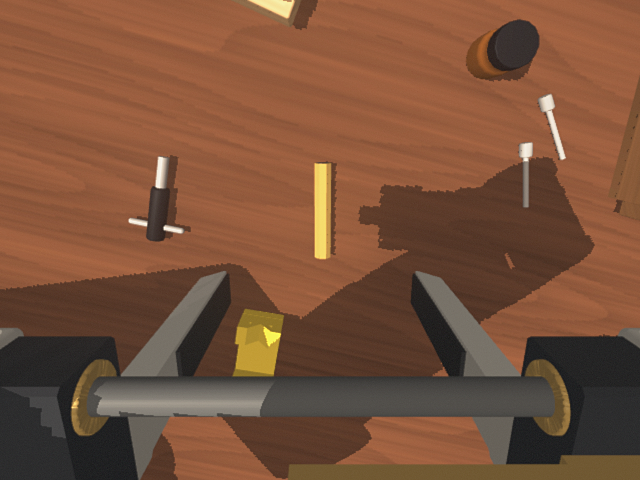

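The barrel lies at (323,210), vertical between the fingers. It measures (0.4028, -0.3115) at 14.3°, a shift of 2 and -3 mm. Descend and grip lightly.

Call:
carry_out(commands=[-1,0.2,-0.3,-4,0,0,0,-1,0.2,-0.3,-8,0,0,0,-1,0.2,-0.3,-12,0,0,0,-1,0.2,-0.3,-15.5,0,0,0,-0.3,0.2,-0.3,-18,0,0,0,0,0.2,-0.3,-19.5,0,0,0,0.3,0.2,-0.3,-19.5,0,0,0,1,0.2,-0.3,-19.5,0,0,0,1,0.2,-0.3,-19.5,0,0,0,1,0.2,-0.3,-19.5,0,0,0,1,0.2,-0.3,-19.5,0,0,0,1,0.2,-0.3,-19.5,0,0,0], force=20)

```text
time_s: 8.57
ee_pos: [0.4035, -0.3108, 0.0036]
eef_rot: [-3.14, -0.005, -1.315]
force: [0.7, 0.4, -0.1]
grip_width: 0.0439
```

Call:
carry_out(commands=[1,0,0,0,0,0,0,1,0,0,0,0,0,0,1,0,0,0,0,0,0,1,0,0,0,0,0,0,1,0,0,0,0,0,0])

```text
time_s: 8.98
ee_pos: [0.4035, -0.3108, 0.0036]
eef_rot: [-3.14, -0.005, -1.315]
force: [0.2, -0.1, 0.1]
grip_width: 0.0156
```

Call:
carry_out(commands=[1,0,0,3,0,0,0,1,0,0,7,0,0,0,1,0,0,11,0,0,0,1,0,0,15,0,0,0.12,1,2.2,2.8,17,0,0,0.24,1,4.8,6,17,0,0,0.36,1,7.4,9.2,17,0,0,0.48,1,10,12.5,17,0,0,0.6,1,12.5,15.8,17,0,0,0.72,1,15,19,17,0,0,0.84,1,17.5,22.2,17,0,0,0.96,1,20,25.4,17,0,0,1.07])

```text
time_s: 9.98
ee_pos: [0.6043, -0.0549, 0.1735]
eef_rot: [-3.14, -0.005, -0.239]
force: [0.9, -1.1, -0.3]
grip_width: 0.0159
```

Call:
carry_out(commands=[1,3.1,3.8,-2,0,0,0.094,1,3.1,3.8,-4,0,0,0.094,1,3.1,3.8,-5,0,0,0.094,1,3.1,3.8,-5,0,0,0.094])

```text
time_s: 10.32
ee_pos: [0.6339, -0.0165, 0.1202]
eef_rot: [-3.14, 0.0, -0.145]
force: [-0.4, -0.8, -0.6]
grip_width: 0.0154
```

```bash
python3 -c "
from h import *
look(['barrel','cradle'],'w4.png')
"
```

```text
10.3167 [ 0.6339 -0.0165  0.1202] [-3.14   0.    -0.145]
barrel 0.89 [305.8, 200.1, 335.8, 376.5] zt 0.133 all [634.3 -15.8] [92.6 15.5] 81.9 top [634.3 -15.8] [92.5 15.5] 81.9
cradle 0.76 [287.6, 176.8, 352.0, 272.2] zt 0.041 all [636.6  -9.6] [71.  42.5] 81.8 top [640.2  15.7] [42.5 19.8] -8.2
```

View pics/w4.png

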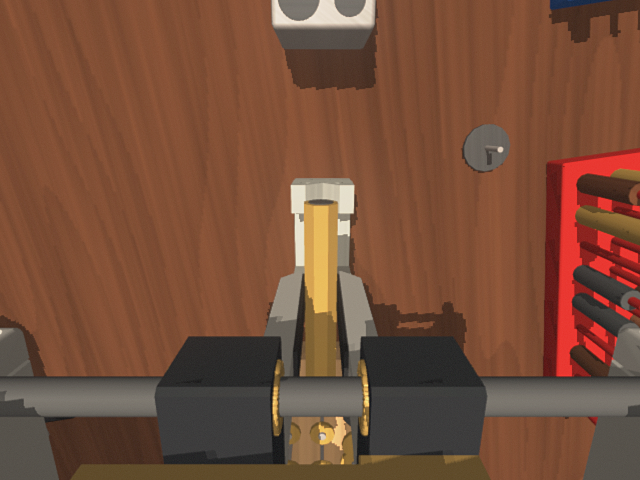

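The barrel hangs over the cradle in line with the notches. The cradle's centre is about (0.635, -0.019), so shift +1 and -3 mm and lower to TCP z 0.0345.

Call:
carry_out(commands=[1,0.1,-0.3,-2,0,0,0,1,0.1,-0.3,-4.5,0,0,0,1,0.1,-0.3,-6.5,0,0,0,1,0.1,-0.3,-7.5,0,0,0,1,0.1,-0.3,-8.2,0,0,0,1,0.1,-0.3,-8.6,0,0,0,1,0.1,-0.3,-8.6,0,0,0,1,0.1,-0.3,-8.6,0,0,0])

```text
time_s: 11.13
ee_pos: [0.6369, -0.0212, 0.04]
eef_rot: [-3.14, -0.008, -0.147]
force: [-0.5, 0.5, -0.3]
grip_width: 0.0155
```

Call:
carry_out(commands=[1,-0.1,0.1,-0.5,0,0,0,1,-0.1,0.1,-0.5,0,0,0,1,-0.1,0.1,-0.5,0,0,0])

```text
time_s: 11.38
ee_pos: [0.6364, -0.0203, 0.0363]
eef_rot: [-3.14, -0.01, -0.147]
force: [-3.0, -0.9, 5.5]
grip_width: 0.0154
```

Call:
carry_out(commands=[0.3,0,0,0,0,0,0,0.3,0,0,0,0,0,0,0.3,0,0,0,0,0,0,0.3,0,0,0,0,0,0,0,0,0,2,0,0,0,0,0,0,5,0,0,0,0,0,0,9,0,0,0,0,0,0,9,0,0,0])

```text
time_s: 12.05
ee_pos: [0.6391, -0.0204, 0.1341]
eef_rot: [-3.139, -0.02, -0.147]
force: [1.8, -0.2, 1.1]
grip_width: 0.047
```

```bash
python3 -c "
from h import *
look(['barrel','cradle'],'w5.png')
"
```

```text
12.05 [ 0.6391 -0.0204  0.1341] [-3.139 -0.02  -0.147]
barrel 0.73 [303.7, 173.0, 323.7, 303.2] zt 0.048 all [635.  -21.5] [96.8 15.3] 80.8 top [635.  -21.5] [96.8 15.3] 80.8
cradle 0.56 [280.1, 171.6, 342.7, 292.6] zt 0.041 all [635.6 -18.8] [89.6 43.2] 81.8 top [635.7 -18.9] [89.5 43.3] 81.6
```

View pics/w5.png

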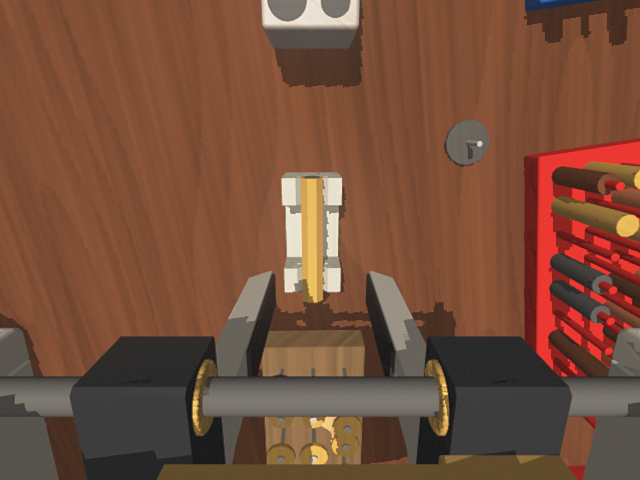

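The barrel lies seated in both notches ((313,238) in the picture), top at 48 mm and off-centre by about 3 mm, which is fine. Next the tin.

Call:
carry_out(commands=[-1,0,0,4,0,0.02,0.12,-1,-2.2,2.7,6.6,0,0.02,0.24,-1,-4.5,5.6,6.6,0,0.02,0.36,-1,-6.8,8.5,6.6,0,0.02,0.48,-1,-9,11.3,6.6,0,0.02,0.6,-1,-11.3,14.2,6.6,0,0.02,0.72,-1,-13.6,17,6.6,0,0.02,0.84,-1,-15.8,19.9,6.6,0,0.02,0.96,-1,-18,22.6,6.6,0,0.02,1.08,-1,-20.4,25.6,6.6,0,0.02,1.2,-1,-22.5,28.3,6.6,0,0.02,1.32,-1,-25,31.4,6.6,0,0.02,1.44])

```text
time_s: 13.2
ee_pos: [0.3848, 0.2944, 0.1908]
eef_rot: [-3.128, 0.007, 1.299]
force: [0.9, 0.4, 0.2]
grip_width: 0.0939
```

Call:
carry_out(commands=[-1,-0.45,1.0,0.9,0.003,-0.015,0.12,-1,-0.45,1.0,0.9,0.003,-0.015,0.127,-1,-0.45,1.0,0.9,0.003,-0.015,0.127,-1,-0.45,1.0,0.9,0.003,-0.015,0.127])

```text
time_s: 13.53
ee_pos: [0.3805, 0.3036, 0.1988]
eef_rot: [-3.141, 0.002, 1.422]
force: [-0.1, 0.4, 0.7]
grip_width: 0.0938
```

```bash
python3 -c "
from h import *
look(['tin','loupe','bar'],'w6.png')
"
```

```text
13.5333 [0.3805 0.3036 0.1988] [-3.141e+00  2.000e-03  1.422e+00]
tin 0.88 [292.7, 181.3, 349.2, 243.8] zt 0.026 all [380.3 304. ] [53.4 52.1] 18.1 top [380.3 304. ] [53.4 52.1] 18.1
loupe 0.62 [156.5, 200.6, 208.6, 247.8] zt 0.021 all [374.8 162.1] [41.8 40.6] -67.9 top [374.8 162.1] [41.6 40.5] -67.7
bar 0.83 [397.5, 321.1, 448.8, 373.5] zt 0.023 all [554.3 391.6] [63.6 24.2] 20.4 top [554.3 391.6] [63.5 24.2] 20.4
```

View pics/w6.png

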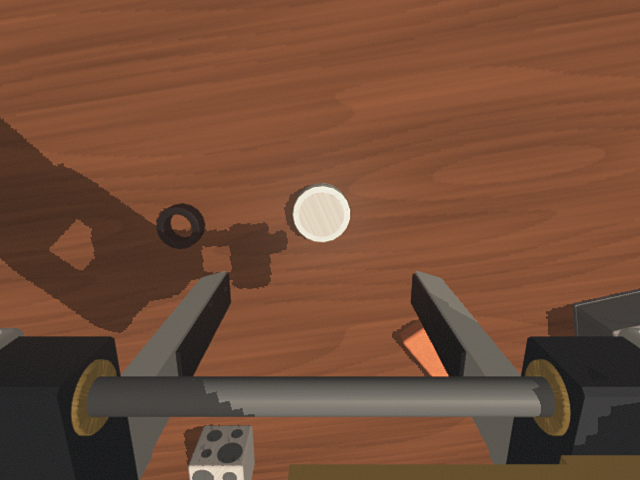

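The tin is centred between the fingers at (321,213), which matches (0.380, 0.304). Descend and grip.

Call:
carry_out(commands=[-1,0,0,-4,0,0,0,-1,0,0,-8,0,0,0,-1,0,0,-12,0,0,0,-1,0,0,-15.5,0,0,0,-1,0,0,-18,0,0,0,-1,0,0,-19.4,0,0,0,-1,0,0,-19.4,0,0,0,1,0,0,-19.4,0,0,0,1,0,0,-19.4,0,0,0,1,0,0,-19.4,0,0,0,1,0,0,-19.4,0,0,0,1,0,0,-19.4,0,0,0])

```text
time_s: 14.73
ee_pos: [0.3812, 0.3038, 0.0061]
eef_rot: [3.14, 0.001, 1.423]
force: [0.2, -0.3, 0.2]
grip_width: 0.0638
```

Call:
carry_out(commands=[1,0,0,0,0,0,0,1,0,0,0,0,0,0,1,0,0,0,0,0,0])

```text
time_s: 14.98
ee_pos: [0.3813, 0.3039, 0.0066]
eef_rot: [3.14, 0.0, 1.423]
force: [-0.7, -0.7, 6.3]
grip_width: 0.0554
```

Call:
carry_out(commands=[1,0,0,3,0,0,0,1,0,0,7,0,0,0,1,3,-2.2,8,0,0,0,1,6,-4.4,8,0,0,0,1,9,-6.6,8,0,0,0,1,12,-8.8,8,0,0,0,1,15,-11,8,0,0,0,1,18,-13.2,8,0,0,0,1,20,-14.6,8,0,0,0,1,20,-14.6,8,0,0,0,1,20,-14.6,8,0,0,0])

```text
time_s: 15.9
ee_pos: [0.5815, 0.1571, 0.0859]
eef_rot: [3.141, 0.0, 1.421]
force: [-0.1, 0.5, -1.0]
grip_width: 0.0554
```

```bash
python3 -c "
from h import *
look(['doming','tin'])
"
```

```text
15.9 [0.5815 0.1571 0.0859] [3.141 0.    1.421]
doming 0.9 [275.4, 331.9, 368.0, 422.3] zt 0.061 all [658.4 147.6] [58.9 58.3] -7.4 top [658.4 147.6] [58.9 58.3] -7.4
tin 0.97 [262.6, 230.3, 376.0, 354.9] zt 0.104 all [580.9 157.7] [55.3 53.8] 1.9 top [581.1 157.7] [55.1 53.8] 1.9
```

Good: the doming block is at (0.6584, 0.1476) and the tin at (0.581, 0.158), as planned. Lower and release.

Call:
carry_out(commands=[1,0,0.1,-3,0,0,0,1,0,0.1,-5.5,0,0,0,1,0,0.1,-7,0,0,0,1,0,0.1,-7.8,0,0,0,1,0,0.1,-8,0,0,0,1,0,0.1,-8,0,0,0,-0.6,0,0.1,-8,0,0,0,-0.6,0,0.1,-8,0,0,0,-0.6,0,0.1,-8,0,0,0,-0.6,0,0.1,-8,0,0,0])

```text
time_s: 16.88
ee_pos: [0.5808, 0.1598, 0.0071]
eef_rot: [3.14, -0.0, 1.424]
force: [-0.8, 0.4, -0.8]
grip_width: 0.0744
```

Call:
carry_out(commands=[-0.6,0,0,4,0,0,0,-0.6,0,0,8,0,0,0,-1,0,0,12,0,0,0.1,-1,-0.3,3.5,15,0,0,0.2,-1,-0.6,7,17,0,0,0.3,-1,-0.9,10.5,18.5,0,0,0.4,-1,-1.2,14,19,0,0,0.5,-1,-1.6,17.5,19,0,0,0.6,-1,-1.9,21,19,0,0,0.68,-1,-2.1,24.2,19,0,0,0.68,-1,-2.1,24.2,19,0,0,0.68,-1,-2.1,24.2,19,0,0,0.68])

```text
time_s: 17.88
ee_pos: [0.5592, 0.403, 0.1966]
eef_rot: [3.14, 0.0, 2.106]
force: [-0.3, -0.8, -0.3]
grip_width: 0.0942
```

```bash
python3 -c "
from h import *
look(['bar'],'w7.png')
"
```

```text
17.8833 [0.5592 0.403  0.1966] [3.14  0.    2.106]
bar 0.6 [304.1, 172.5, 332.9, 252.8] zt 0.023 all [560.2 401.6] [77.8 27.8] 30.9 top [560.3 401.6] [77.5 27.8] 30.9
```

View pics/w7.png

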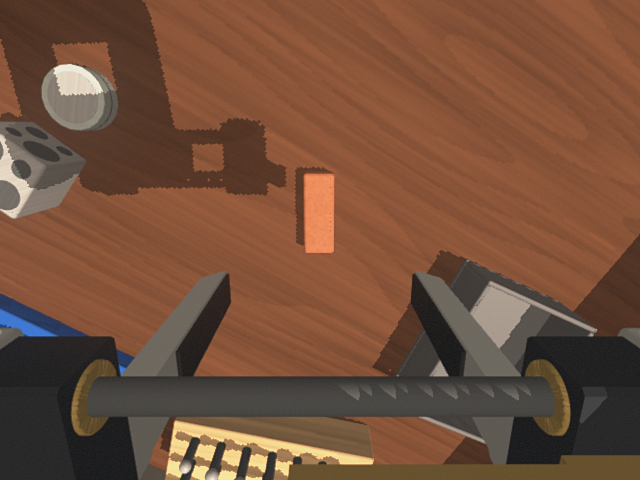

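The bar sits at (319,213) between the fingers, square to them. The tin stands on end-view at (80,97) in front of the block, and the tray is clear. Descend and grip.

Call:
carry_out(commands=[-1,0.1,-0.1,-4,0,0,0,-1,0.1,-0.1,-8,0,0,0,-1,0.1,-0.1,-12,0,0,0,-1,0.1,-0.1,-15.5,0,0,0,-0.3,0.1,-0.1,-18,0,0,0,0,0.1,-0.1,-19.2,0,0,0,0,0.1,-0.1,-19.2,0,0,0,1,0.1,-0.1,-19.2,0,0,0,1,0.1,-0.1,-19.2,0,0,0,1,0.1,-0.1,-19.2,0,0,0,1,0.1,-0.1,-19.2,0,0,0,1,0.1,-0.1,-19.2,0,0,0])

```text
time_s: 18.98
ee_pos: [0.5613, 0.4002, 0.0062]
eef_rot: [3.138, 0.0, 2.103]
force: [-0.0, -0.5, 0.4]
grip_width: 0.0441
```

Call:
carry_out(commands=[1,0,0,0,0,0,0,1,0,0,0,0,0,0,1,0,0,0,0,0,0])

```text
time_s: 19.23
ee_pos: [0.5615, 0.4004, 0.0067]
eef_rot: [3.138, 0.0, 2.103]
force: [-0.8, 1.2, 3.4]
grip_width: 0.0299
```

Call:
carry_out(commands=[1,0,0,3,0,0,0,1,0,0,7,0,0,0,1,0,0,11,0,0,0,1,0,-1,15,0,0,-0.12,1,-0.2,-4.5,15,0,0,-0.24,1,-0.4,-8,15,0,0,-0.36,1,-0.6,-11.5,15,0,0,-0.48,1,-0.8,-15,15,0,0,-0.6,1,-1,-18.5,15,0,0,-0.72,1,-1.2,-22,15,0,0,-0.84,1,-1.4,-25.5,15,0,0,-0.96,1,-1.6,-29,15,0,0,-1.08])

```text
time_s: 20.23
ee_pos: [0.545, 0.1088, 0.1567]
eef_rot: [3.138, 0.0, 1.017]
force: [0.3, -0.2, -0.5]
grip_width: 0.0295
```

Call:
carry_out(commands=[1,-0.2,-3,0,0,0,-0.12,1,-0.4,-6,0,0,0,-0.24,1,-0.6,-9,0,0,0,-0.36,1,-0.8,-12,0,0,0,-0.48,1,-1,-15,0,0,0,-0.6,1,-1.2,-18,0,0,0,-0.72,1,-1.4,-21,0,0,0,-0.84,1,-1.5,-24,0,0,0,-0.96,1,-1.5,-27.95,0,0,0,-1.08,1,-1.5,-27.95,0,0,0,-1.169,1,-1.5,-27.95,-3,0,0,-1.169,1,-1.5,-27.95,-5.5,0,0,-1.169])

```text
time_s: 21.23
ee_pos: [0.5301, -0.1715, 0.1013]
eef_rot: [3.137, -0.002, -0.154]
force: [-0.1, 0.8, -1.3]
grip_width: 0.0296
```

```bash
python3 -c "
from h import *
look(['stand','bar'],'w8.png')
"
```

```text
21.2333 [ 0.5301 -0.1715  0.1013] [ 3.137e+00 -2.000e-03 -1.540e-01]
stand 0.63 [367.4, 147.3, 530.7, 338.5] zt 0.068 all [ 611.  -182.9] [128.9  89.9] 81.7 top [ 630.5 -191.9] [100.8  80.8] 38.4
bar 0.96 [288.9, 212.6, 352.5, 370.7] zt 0.118 all [ 530.5 -171. ] [79.9 29. ] 81.2 top [ 530.5 -171. ] [79.9 29. ] 81.2
```

View pics/w8.png

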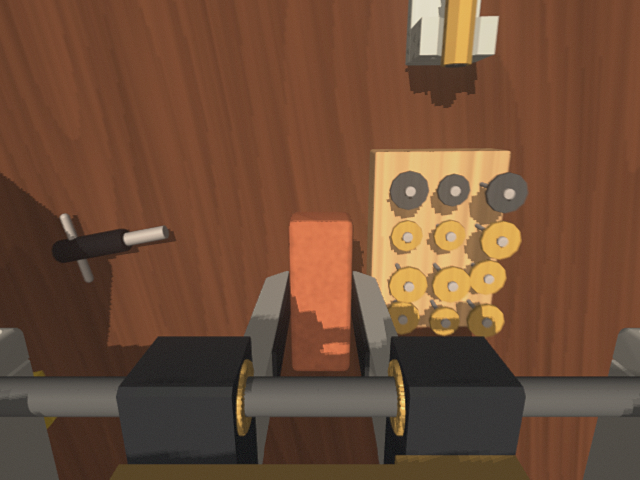

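The bar is parallel to the stand at (320,290) in the picture. Its offset is -81 mm in the stand frame; I aim for -83 mm so the outer finger has room. Lower, then open slightly.

Call:
carry_out(commands=[1,-0.15,0,-2.5,0,0,0.01,1,-0.15,0,-5,0,0,0.01,1,-0.15,0,-7,0,0,0.01,1,-0.15,0,-8.5,0,0,0.01,1,-0.15,0,-9.2,0,0,0.01,1,-0.15,0,-9.4,0,0,0.01,1,-0.15,0,-9.4,0,0,0.01])

```text
time_s: 21.97
ee_pos: [0.5283, -0.1706, 0.0078]
eef_rot: [3.138, 0.002, -0.141]
force: [0.2, 0.6, 0.1]
grip_width: 0.03
```

Call:
carry_out(commands=[0.18,0,0,0,0,0,0,0.18,0,0,0,0,0,0,0.18,0,0,0,0,0,0,0.18,0,0,0,0,0,0])

```text
time_s: 22.3
ee_pos: [0.5287, -0.1707, 0.0085]
eef_rot: [3.138, 0.001, -0.141]
force: [-0.4, -0.7, -0.7]
grip_width: 0.0386
```

Released. I go straight up, then back and away to the side.

Call:
carry_out(commands=[0.18,0,0,2,0,0,0,0.18,0,0,5,0,0,0,0.18,0,0,9,0,0,0,0.18,0,0,13,0,0,0,0.18,0,0,17,0,0,0,0.18,-3,3,20,0,0,0,0.18,-6,6,22,0,0,0,0.18,-9,9,22,0,0,0,0.18,-12,12,22,0,0,0,0.18,-13,15,22,0,0,0,0.18,-13,15,22,0,0,0])

```text
time_s: 23.22
ee_pos: [0.3962, -0.0174, 0.2294]
eef_rot: [3.139, -0.0, -0.139]
force: [-0.6, -1.0, 0.4]
grip_width: 0.0386
```

```bash
python3 - <<'E'
from h import *
res={}
for cam in("wrist","top","scene"):
    info=viewer.camera_info(cam); p,d=viewer.camera(cam); cv2.imwrite(f"pics/{cam}9.png",p)
    for n in "stand doming cradle barrel tin bar pinvise jar loupe".split():
        for r in nets.silhouettes(cam,n)[:2]:
            if r["confidence"]<.3: continue
            P=world(cam,d,info,cv2.erode(r["region"].astype(np.uint8),np.ones((2,2)))>0);P=P[P[:,2]>.004]
            if len(P)>20: print(cam,n,round(r["confidence"],2),"zt %.3f"%np.percentile(P[:,2],95),*rect(P))
E
```

```text
wrist stand 0.89 zt 0.067 [ 610.9 -182.3] [129.1  91.2] 81.5
wrist doming 0.92 zt 0.061 [656.  130.2] [60.4 27.1] -8.9
wrist cradle 0.67 zt 0.041 [634.8 -19.8] [88.8 45.6] 81.6
wrist cradle 0.54 zt 0.041 [ 275.1 -293.5] [12.   4.2] 74.0
wrist barrel 0.82 zt 0.048 [634.  -21.8] [94.8 17.9] 82.1
wrist tin 0.58 zt 0.026 [575.9 142.7] [52.3 20.1] -12.9
wrist bar 0.82 zt 0.023 [ 529.4 -163.7] [67.6 30.3] 81.8
wrist pinvise 0.78 zt 0.018 [ 371.5 -158.1] [80.5 48.7] -16.1
wrist loupe 0.72 zt 0.021 [375.7 160.5] [42.8 40.5] -69.3
top stand 0.68 zt 0.067 [ 608.  -183.7] [130.1  90. ] 81.9
top doming 0.72 zt 0.063 [655.6 145.2] [59.3 58. ] -7.5
top cradle 0.93 zt 0.041 [632.2 -21.1] [85.6 44.6] 81.3
top cradle 0.72 zt 0.041 [ 227.1 -281.1] [87.7 45.2] 4.3
top barrel 0.64 zt 0.050 [631.6 -22.7] [94.3 15.4] 82.4
top tin 0.64 zt 0.027 [576.9 159.4] [52.2 52. ] 47.0
top bar 0.74 zt 0.025 [ 523.3 -184.3] [50.2 27.6] 82.0
top pinvise 0.71 zt 0.020 [ 368.3 -148.1] [78.9 40.9] 22.1
top jar 0.68 zt 0.062 [ 573.1 -420.4] [36.5 31.8] -68.0
top loupe 0.75 zt 0.022 [372.2 159.2] [39.6 30.9] 58.1
scene stand 0.58 zt 0.067 [ 611.1 -181.3] [133.6  88.8] 81.9
scene cradle 0.61 zt 0.042 [635.2 -16.3] [91.  43.3] 81.8
scene barrel 0.53 zt 0.049 [634.2 -20.2] [98.3 16.4] 80.4
scene tin 0.81 zt 0.027 [580.  163.7] [54.7 52.1] 24.6
scene tin 0.39 zt 0.042 [634.5 -16.6] [91.8 44.4] 81.7
scene bar 0.87 zt 0.025 [ 528.7 -167. ] [79.9 29.9] 81.5
scene pinvise 0.74 zt 0.019 [ 369.8 -139.8] [81.7 42.2] 17.5
scene pinvise 0.38 zt 0.025 [ 529.2 -167.2] [80.2 30.1] 80.9
scene jar 0.57 zt 0.061 [ 578.2 -414.2] [34.4 33.4] 41.4
scene jar 0.41 zt 0.067 [ 610.1 -181.1] [133.8  89.1] 81.6
scene loupe 0.81 zt 0.023 [376.  164.6] [42.4 37.1] 40.9
```

View pics/scene9.png

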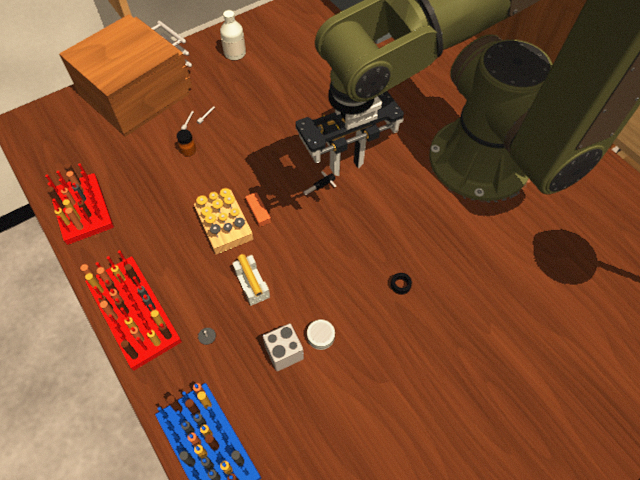

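```bash
python3 -c "
from station import ticket
print(ticket.hand_in())"
```

```text
the job is handed in; nothing more can be done
None
```

I laid the bench out as asked and handed the job in at about 23 s on the robot's clock. My last checks put every part within tolerance. The hand-in itself reports no verdict.

| Thing | Last check | Target |
|---|---|---|
| Cradle | about (0.635, -0.019) m, 81.6°; 1–2 mm off the midpoint | midpoint about (0.635, -0.018) m, 81.7° |
| Barrel | seated in both notches, 2–4 mm off centre end to end, within about 1.4° of the cradle, top at 48–50 mm | centred within 15 mm, top at 47 mm |
| Tin | about (-80, +3) mm in the doming block's frame | (-78, 0) mm |
| Bar | about (-84, +2) mm in the stand's frame, parallel within about 1° | (-80, 0) mm |

I set the bar about 3 mm further from the stand than nominal on purpose, so the outer finger had room to open.

- **Bystanders:** the loupe and jar repeated within about 1–2 mm of their starting readings. The pin vise was partly hidden by the arm at the end, so its readings scatter by about 18 mm between cameras. It looks unmoved, and nothing came near it.
- **Camera disagreement:** the top and scene cameras differ by 3–6 mm. I used the wrist camera, which falls between them, for the placings. In the final top view the arm hid part of the bar, so I relied on the scene view for it.

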